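Feel the empty bottle well, then load the small reagent bottle

TASK

Two bottle wells stand on the worktop; one still has a loose screw cap lying in it, the other is empty. Reach into the empty well with the fingertips and touch its floor to make sure that nothing is left in it, then set the smallest of the three reagent bottles upright in that well, lowering it right down to the floor before letting go. Leave the cap lying in the other well.

Things in the scene. Friction and masses are not known exactly. Their poses are not given: they have to be found in the camera images.
- bottle_mid (a point): Centre of the smallest of three screw-capped reagent bottles, 52.5 mm above its underside: body 48 mm in diameter up to 91 mm, a 27 mm wide cap above it, 105 mm tall in all; z axis up the bottle; 0.1 to 0.2 kg, starts upright on the worktop. The other two are bystanders, 58 mm wide x 125 mm tall and 62 x 146 mm; the three change places.
- pad_b: Fixed black rubber disc, 69 mm wide, 3 mm thick: floor of the EMPTY well. Origin at the centre of its underside, floor surface 3 mm above it (11 mm above worktop), z up. The well is fixed: a grey square foot plate 96 x 96 x 8 mm with a round collar, 82 mm outside, 70 mm inside, rim 35 mm above the worktop: 24 mm deep, open upwards. The two wells look alike and change places.
- stand_a: The other bottle well, with the cap in it: same shape and sizes (foot plate 96 x 96 x 8 mm, collar 82 mm outside, 70 mm inside, rim 35 mm high, floor 11 mm above the worktop), fixed; origin on the worktop under the centre of the well, z axis up. A tall analyser (0.49 m) stands on the worktop to the left of the wells, 0.15 m or more clear of them: swing in past its front.
- leftover_cap: The leftover: a loose ivory ribbed screw cap, 22 mm in diameter and 14 mm high, lying somewhere on the floor of the other well; origin at the centre of its underside, z axis up.

How it is judged (in metres and radians):
On the way, in this order (a step that is already met when the one before it is completed fails the run):
1. the fingertips touch the floor of the empty well while the bottle is not in it (contact force between the fingers and pad_b above 0.5 N and horizontal distance between bottle_mid and pad_b above 0.06 m), for 0.04 s.
2. the small bottle is down in the empty well (within 12 mm of standing on its floor) and still held by the fingers (contact force between the fingers and small_bottle above 0.3 N and horizontal distance between bottle_mid and pad_b below 0.018 m and z of bottle_mid in the frame of pad_b below 0.0675 m), for 0.04 s.
At the end, for the whole second after the job is handed in: The small bottle stands on the floor of the empty well (height within 5 mm, within 15 mm of the well's centre, which is anywhere inside the collar), upright within 10 degrees and let go, and the leftover cap still lies in the other well (horizontal distance between bottle_mid and pad_b below 0.015 m and z of bottle_mid in the frame of pad_b between 0.0505 and 0.0605 m and angle between bottle_mid's own z axis and vertical below 0.17 rad and horizontal distance between leftover_cap and stand_a below 0.035 m and height (world z) of leftover_cap below 0.04 m); the robot touches nothing.
It also fails if it takes over 48 s, if anything falls off the work surface, if the arm or the gripper's body presses on something with over 40 N, if the wrist force passes 120 N, or if a joint passes its speed limit or range.

ROBOT

A 6-joint arm with a two-finger parallel gripper is mounted at the origin on a cart in front of the work surface, level with it; the furniture and walls round the work are solid. World frame = base frame: x ahead of the robot, y to its left, z up, the work surface at z = 0. Lengths are in m, angles in degrees, forces in N, time in s.
With the tool pointing down it reaches from about 0.275 to 0.975 m from the base axis. Payload 8.4 kg.
Tool frame: the origin (TCP) lies midway between the tips of the shut fingers; the grasp point (between the pads) lies 19 mm behind it; z points along the fingers, x is the direction in which the jaws open and shut, and the axes are right-handed (so a half turn about z gives the same grasp; the last joint's range is limited). The gripper opens to 92 mm and grips with 3 to 60 N. Pads are 20 mm wide; open, the fingers measure 128 mm over their backs; the gripper's body (75 mm by 189 mm) begins 69 mm behind the grasp point.
Start: joints at [-76.57, 20.225, 93.587, -0, 66.188, -0.138], TCP at [0.147, -0.608, 0.215] pointing down, gripper open.
Joint ranges: [-150.9, 150.9], [-52.94, 120.26], [3.33, 152.33], [-74.26, 254.26], [0, 154.13], [-172.89, 172.89]. Speed limits (degrees/s): [127.2, 127.2, 159.86, 180, 180, 180].

INTERFACE

Orientations are given as [roll, pitch, yaw] about the fixed x, y, z axes, in that order (R = Rz(yaw) Ry(pitch) Rx(roll)).
In Python, from plant import robot gives the robot as it stands. The module is installed in compiled form; this text tells all that it offers. Calls block until the motion is done:
- robot.move_ptp(position, orientation): joint-space move of the TCP to a pose.
- robot.line_to(position, rot=None, speed=0.15, contact_N=None): straight line of the TCP; rot=None keeps the orientation; speed is the mean speed in m/s. With contact_N (N) it stops when the force on the tool has changed by that much, and returns True; else False.
- robot.set_joints(angles): joint-space move.
- robot.open_gripper() and robot.close(squeeze=None): open the fingers fully, or close them until they stop; squeeze is the grip in N (None keeps the last).
- robot.wait(seconds).
- robot.ik(position, orientation): joint angles nearest the present ones, or None.
- robot.get_obs(): the state.
- robot.read_camera(name): name is "scene" or "top" or "wrist"; returns the picture (480x640x3 uint8, red, green, blue); there is no depth.
- robot.calibration(name): a dict with "K" (3x3 intrinsics, pixels), "R" (3x3) and "t" (3): a world point X has camera coordinates R X + t. Camera axes: x right, y down, z forward; pixel columns grow to the right and rows downward; lengths in m; the calibration is good to about 2 mm. A picture is of the moment at which its call begins: read the wrist's pose just before it. calibration takes no time and is no camera call; for the wrist camera it gives the pose at the moment of the call.
A pose or a line that the arm cannot do raises robot.MotionError and nothing moves.
- robot.hand_in(): hands the job in, once; it reports no verdict.
The state is a dict: "time": time; "joint_positions": joint angles; "qd": joint speeds; "joint_torque": joint torques, N m; "tcp_pos": TCP position; "orientation": TCP orientation; "force": force on the tool from outside, world axes, zero at the start; "torque": the same for the moment, N m; "opening": finger opening in m.
Only numpy, scipy, OpenCV 4.12 (cv2) and the standard library are available. Lean on these libraries where they do the work, as an engineer would, in place of code of your own. Each camera call takes 0.05 s, during which the arm holds its last target. There are 200 camera calls.

## Working session

There is one attempt and no reset: what is moved stays moved. The work goes in short steps, each a Python script; the robot and the scene stay as the last script left them, time stands still between calls to the robot, and variables do not carry over. Pictures are saved under pics/ and viewed, about 8 in all and at most 12, crops included, and the job is handed in when it is done.

```bash
mkdir -p pics; cat > h.py <<'E'
import numpy as np, cv2
from plant import robot
def snap(cam,name):
    c=robot.calibration(cam); im=robot.read_camera(cam)
    cv2.imwrite(f'pics/{name}.png',im[:,:,::-1]); np.savez(f'pics/{name}.npz',K=c['K'],R=c['R'],t=c['t'])
    return im
def load(name):
    d=np.load(f'pics/{name}.npz'); return d['K'],d['R'],d['t']
def px2w(name,u,v,z):
    K,R,t=load(name); d=R.T@np.linalg.solve(K,[u,v,1.]); C=-R.T@np.array(t)
    return C+d*(z-C[2])/d[2]
def w2px(name,X):
    K,R,t=load(name); p=K@(R@np.array(X)+t); return p[:2]/p[2]
E
python3 - <<'E'
from h import *
snap('scene','s0'); snap('top','t0')
for n in('s0','t0'):
    K,R,t=load(n); print(n,K[0,0],-R.T@t,R[2])
print(robot.get_obs())
E
```

```text
s0 517.2755637120052 [0.09958618 0.64503672 0.48684542] [ 0.4809388  -0.74166582 -0.46757852]
t0 513.8822138086825 [ 0.4396271  -0.02379697  0.91441476] [ 0.13471727 -0.02384019 -0.99059725]
{'time': 0.1, 'joint_positions': array([-7.65689562e+01,  2.02585795e+01,  9.36230682e+01,  7.69564284e-04,
        6.61857347e+01, -1.37619811e-01]), 'qd': array([-0.05128787, -0.05032204,  0.01495251, -0.01879911,  0.14330265,
       -0.04617726]), 'joint_torque': array([ 4.17173733e-04, -5.94905019e+01, -3.34929013e+01,  6.99397945e-02,
        1.83008169e-02, -1.87235349e-05]), 'tcp_pos': array([ 0.14653812, -0.60715078,  0.21395113]), 'orientation': array([-1.79999134e+02,  6.73804942e-02, -7.64316471e+01]), 'force': array([-0.84698366, -0.51844893, -0.07333072]), 'torque': array([ 0.04686739,  0.03414841, -0.0038252 ]), 'opening': 0.09166838922549018}
```

View pics/s0.png

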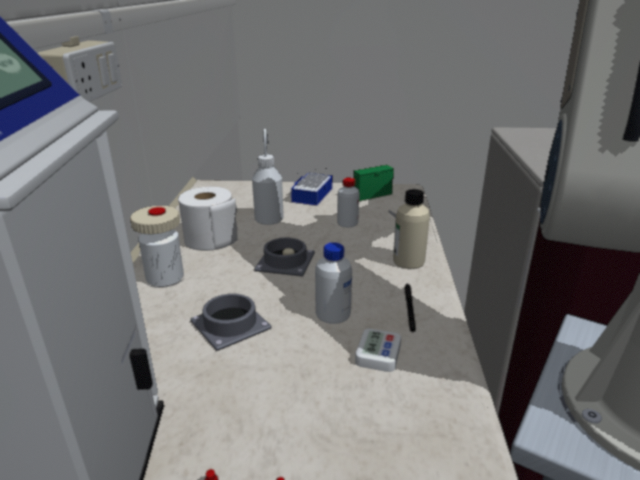

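View pics/t0.png

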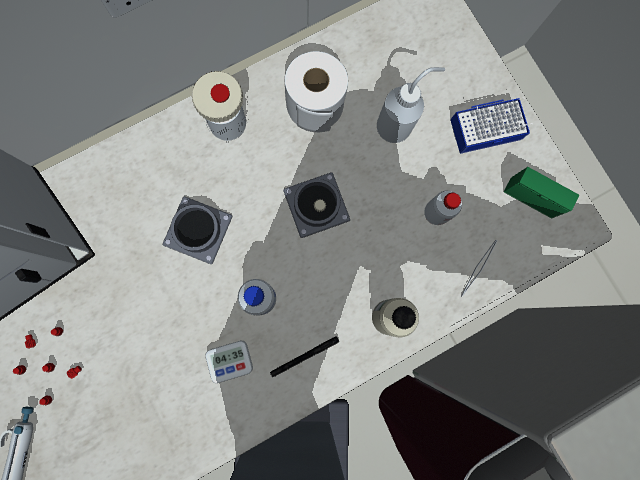

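The top view shows the empty well at about (197,229), the well with the cap at (317,205), and the small red-capped bottle at (446,207). The blue bottle is at (256,296) and the black-capped one at (398,317). Next I'll take enlarged crops of the empty well and the small bottle.

```bash
python3 - <<'E'
from h import *
im=cv2.imread('pics/t0.png')
a=cv2.resize(im[185:275,155:245],(396*1,396),interpolation=cv2.INTER_CUBIC)
b=cv2.resize(im[165:255,405:495],(396,396),interpolation=cv2.INTER_CUBIC)
cv2.imwrite('pics/c1.png',np.hstack([a,b]))
hsv=cv2.cvtColor(im,cv2.COLOR_BGR2HSV)
def blob(m,x0,x1,y0,y1):
    k=np.zeros(m.shape,np.uint8);k[y0:y1,x0:x1]=m[y0:y1,x0:x1]
    n,l,s,c=cv2.connectedComponentsWithStats(k); i=1+np.argmax(s[1:,4]); return c[i],s[i]
red=((hsv[...,1]>120)&((hsv[...,0]<10)|(hsv[...,0]>170))).astype(np.uint8)
c,s=blob(red,430,480,180,230);print('redcap',c,s)
for z in(.105,.098,.091):print(px2w('t0',*c,z))
g=hsv[...,2]
c,s=blob((g<45).astype(np.uint8),165,232,195,262);print('well dark',c,s)
print(px2w('t0',*c,.011),px2w('t0',*c,.035))
for n,u,v,z in(('left rim',197,229,.035),('cap well',317,205,.035),('blue',254,296,.12),('black',403,317,.14)):print(n,px2w('t0',u,v,z))
for p in((185,196),(231,210),(212,262),(164,246)): print(px2w('t0',*p,.008))
print(px2w('t0',94,255,0),px2w('t0',38,167,0.),px2w('t0',94,255,.3))
E
```

```text
redcap [451.77419355 200.3640553 ] [444 193  17  16 217]
[ 0.62781168 -0.26463334  0.105     ]
[ 0.62943915 -0.26671614  0.098     ]
[ 0.63106661 -0.26879895  0.091     ]
well dark [194.38190045 228.27963801] [ 174  210   40   37 1105]
[0.58894269 0.16778365 0.011     ] [0.584976   0.16269414 0.035     ]
left rim [0.58381039 0.15814659 0.035     ]
cap well [ 0.63055921 -0.04819857  0.035     ]
blue [0.46749079 0.0486916  0.12      ]
black [ 0.43926476 -0.17696924  0.14      ]
[0.6476866  0.18791117 0.008     ]
[0.62392237 0.10485616 0.008     ]
[0.52983923 0.13467824 0.008     ]
[0.55662505 0.22026382 0.008     ]
[0.53915253 0.34461149 0.        ] [0.69717318 0.45646053 0.        ] [0.50650036 0.22374453 0.3       ]
```

View pics/c1.png

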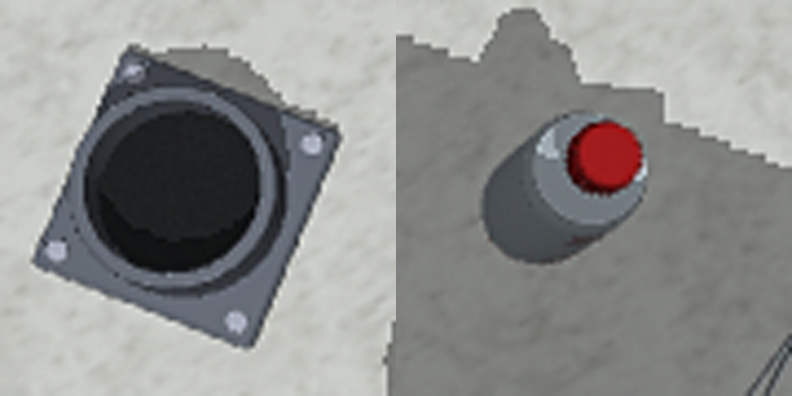

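The crop shows the well opening centred at crop (172.5,185), which is full-image (194.2,227.0). The foot plate's centre is at (198.0,229.8), and the red cap top is at (453.6,199.5). I'll swing in high and look with the wrist camera over the bottle, then over the well.

```bash
python3 - <<'E'
from h import *
print(px2w('t0',194.2,227,.035),px2w('t0',198,229.8,.008),px2w('t0',453.6,199.5,.105))
print('jar',px2w('t0',218,93,.14),'wash base',px2w('t0',400,130,0),'roll',px2w('t0',317,125,0),'green',px2w('t0',505,190,.04))
for n,x,y,yaw in(('w1',.60,-.25,67),('w2',.56,.155,15)):
    robot.move_ptp([x,y,.32],[180,0,yaw]); snap('wrist',n)
    K,R,t=load(n); print(n,-R.T@t,R[2])
    o=robot.get_obs(); print(o['time'],o['tcp_pos'],o['joint_positions'])
cv2.imwrite('pics/w12.png',np.hstack([cv2.resize(cv2.imread(f'pics/{n}.png'),(400,300),interpolation=cv2.INTER_AREA) for n in('w1','w2')]))
for n,X in(('w1',(.628,-.266,.105)),('w2',(.5885,.1625,.035))):print(w2px(n,X))
E
```

```text
[0.58720581 0.16311219 0.035     ] [0.58683366 0.16189856 0.008     ] [ 0.62930944 -0.2676438   0.105     ]
jar [0.78446271 0.11366485 0.14      ] wash base [ 0.78391097 -0.20147207  0.        ] roll [ 0.78955215 -0.04681367  0.        ] green [ 0.66366522 -0.37875201  0.04      ]
w1 [ 0.52869285 -0.22056855  0.49013472] [ 0.24895934 -0.10664337 -0.96262476]
2.2583 [ 0.59956761 -0.25074883  0.31978983] [-2.28218733e+01  1.81428020e+01  8.32112087e+01 -1.07646235e-02
  7.86651424e+01 -8.97302450e+01]
w2 [0.53977805 0.22826267 0.49029999] [ 0.07045113 -0.26216163 -0.96244892]
3.8167 [0.56035009 0.15417996 0.31998405] [ 1.52447631e+01  1.15524135e+01  9.18168092e+01 -1.40226048e-02
  7.66268483e+01  2.77217314e-01]
[319.35713815 239.70958489]
[343.32998728 202.48353416]
```

View pics/w12.png

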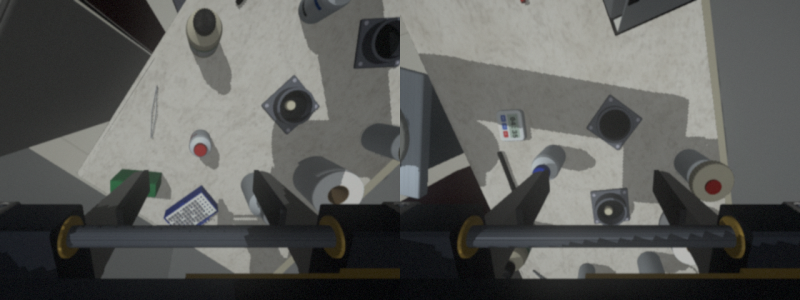

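Both wrist views match the predictions: the red cap is at full-image (~320,240) in w1, and the empty well is at (~342,195) in w2. I'll refine both from enlarged crops.

```bash
python3 - <<'E'
from h import *
a=cv2.imread('pics/w1.png')[185:285,270:370];b=cv2.imread('pics/w2.png')[145:245,292:392]
cv2.imwrite('pics/c2.png',np.hstack([cv2.resize(q,(400,400),interpolation=cv2.INTER_CUBIC) for q in(a,b)]))
im=cv2.imread('pics/w1.png');h=cv2.cvtColor(im,cv2.COLOR_BGR2HSV)
r=((h[...,1]>110)&((h[...,0]<10)|(h[...,0]>170)));r[:185]=0;r[285:]=0;r[:,:270]=0;r[:,370:]=0
ys,xs=np.nonzero(r);print(xs.mean(),ys.mean(),xs.min(),xs.max(),ys.min(),ys.max());print(px2w('w1',xs.mean(),ys.mean(),.1))
E
```

```text
320.15302491103205 239.84341637010675 311 329 231 249
[ 0.62982421 -0.26576602  0.1       ]
```

View pics/c2.png

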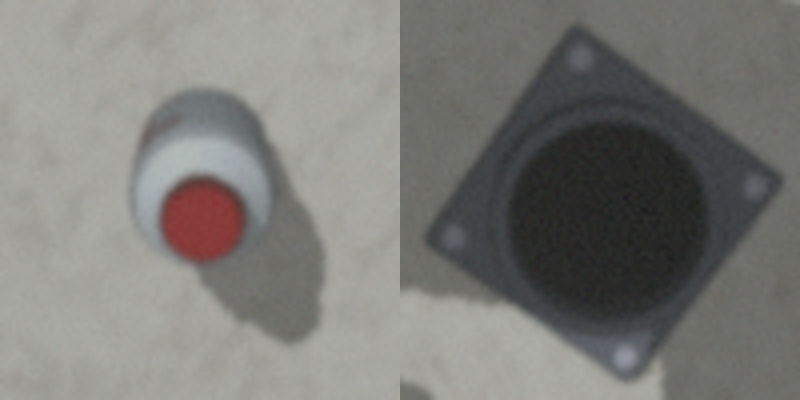

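The crop puts the well opening at crop (208,219), or full-image (344,199.8), and the plate centre at (343.1,196.6). The well is visibly empty. The red cap centre is at (320.2,239.8). Next I'll do the probe with the fingers shut.

```bash
python3 - <<'E'
from h import *
P=[px2w('t0',194.2,227,.035),px2w('t0',198,229.8,.008),px2w('w2',344,199.75,.035),px2w('w2',343.1,196.6,.008)]
for p in P:print(p)
w=np.mean(P,0)[:2];print('well',w);np.save('well.npy',w)
robot.close(10)
robot.move_ptp([*w,.12],[180,0,15]); robot.line_to([*w,.045],speed=.1)
hit=robot.line_to([*w,.004],speed=.02,contact_N=4)
o=robot.get_obs();print(hit,o['tcp_pos'],o['force'],o['time'])
robot.wait(.15);o=robot.get_obs();print(o['tcp_pos'],o['force'],o['time'])
E
```

```text
[0.58720581 0.16311219 0.035     ]
[0.58683366 0.16189856 0.008     ]
[0.58834561 0.16637429 0.035     ]
[0.58869508 0.16678352 0.008     ]
well [0.58777004 0.16454214]
True [0.58773141 0.16452536 0.01143064] [-0.22648951  1.16800517  5.05881549] 8.3833
[0.58773562 0.16452369 0.01143604] [-1.62378327 -0.14848437  5.20495208] 8.5333
```

The floor was touched at z = 0.0114 with about 5 N held for 0.15 s. Next is the bottle grasp.

```bash
python3 - <<'E'
from h import *
w=np.load('well.npy'); b=[.629,-.2665]
robot.line_to([*w,.30],speed=.25); robot.open_gripper()
robot.move_ptp([*b,.20],[180,0,67]); 
hit=robot.line_to([*b,.043],speed=.1,contact_N=6)
print(hit,robot.get_obs()['tcp_pos'])
if not hit:
    robot.close(20); o=robot.get_obs();print(o['opening'],o['force'],o['tcp_pos'])
    if .04<o['opening']<.055:
        robot.line_to([*b,.20],speed=.15); o=robot.get_obs();print(o['opening'],o['force'],o['time'])
        snap('scene','s1'); cv2.imwrite('pics/s1c.png',cv2.imread('pics/s1.png')[60:300,160:480])
E
```

```text
False [ 0.62943818 -0.26668098  0.04368932]
0.04763409178139976 [ 0.30381064  0.06672247 -0.15228268] [ 0.62901847 -0.26644668  0.04297506]
0.04762060212641225 [-0.6824509   0.23921908 -1.48177247] 16.5
```

View pics/s1c.png

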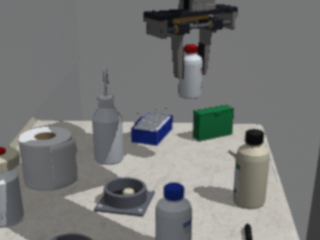

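The bottle is held upright with opening 47.6 mm, at about (190,75) in the crop, and nothing else has moved. I'll carry it to the well and lower it.

```bash
python3 - <<'E'
from h import *
w=np.load('well.npy')
robot.move_ptp([*w,.22],[180,0,15]); robot.line_to([*w,.095],speed=.12); robot.wait(.2)
hit=robot.line_to([*w,.050],speed=.03,contact_N=4)
o=robot.get_obs();print(hit,o['tcp_pos'],o['force'],o['opening'],o['time'])
robot.wait(.15); snap('wrist','w3'); snap('scene','s3')
cv2.imwrite('pics/c3.png',np.hstack([cv2.resize(cv2.imread('pics/w3.png'),(400,300)),cv2.resize(cv2.imread('pics/s3.png')[180:390,120:400],(400,300))]))
E
```

```text
True [0.58783733 0.16452592 0.05390532] [-0.56371044 -0.6708557   4.01970823] 0.047629798734329036 20.7667
```

View pics/c3.png

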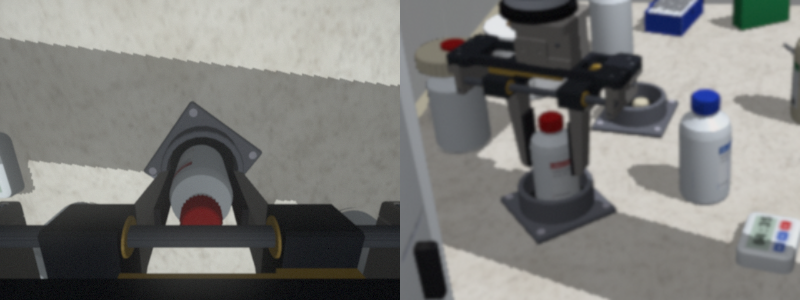

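Contact came at TCP z = 0.0539, which is the expected floor height. The bottle is upright inside the collar and still held, and the cap is still in the other well. I'll release and retreat straight up.

```bash
python3 - <<'E'
from h import *
w=np.load('well.npy')
robot.open_gripper(); robot.wait(.2); robot.line_to([*w,.32],speed=.15)
robot.move_ptp([.56,-.03,.36],[180,0,0]); robot.wait(.3)
snap('scene','s4'); im=snap('top','t4'); print(robot.get_obs()['time'])
a=cv2.imread('pics/s4.png')[180:390,120:400]; b=cv2.imread('pics/t4.png')[120:300,130:370]
cv2.imwrite('pics/c4.png',np.hstack([cv2.resize(a,(400,300)),cv2.resize(b,(400,300),interpolation=cv2.INTER_CUBIC)]))
hsv=cv2.cvtColor(cv2.imread('pics/t4.png'),cv2.COLOR_BGR2HSV)
r=((hsv[...,1]>120)&((hsv[...,0]<10)|(hsv[...,0]>170)));r[:170]=0;r[270:]=0;r[:,:150]=0;r[:,250:]=0
ys,xs=np.nonzero(r)
if len(xs):p=px2w('t4',xs.mean(),ys.mean(),.113);print(len(xs),p,p[:2]-w)
E
```

```text
25.15
```

View pics/c4.png

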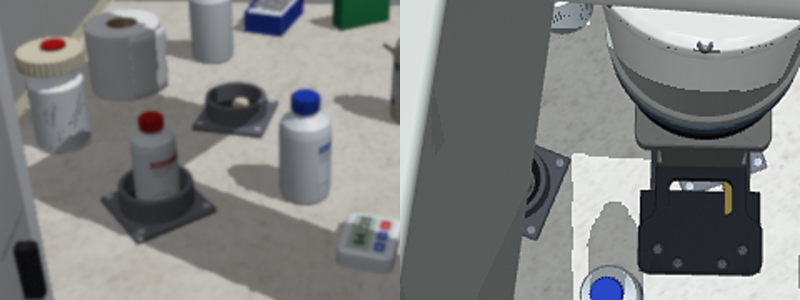

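The scene view shows the bottle upright and seated in the well, and the cap still in the other one. The arm blocks the top view of the bottle, but the gripper is clear, so I'll hand in.

```bash
python3 -c "
from plant import robot
robot.hand_in(); print(robot.get_obs()['time'])"
```

```text
the job is handed in; nothing more can be done
the job is handed in; nothing more can be done
```

The small bottle is standing in the empty well and the job is handed in; the clock read about 25 s just before, against the 48 s limit. No verdict was reported.

- **Floor check:** I reached into the empty well with the fingers shut and touched its floor at z = 11.4 mm. About 5 N was held for 0.15 s.
- **Bottle:** I gripped the red-capped bottle at an opening of 47.6 mm and lowered it until it met the well floor. Contact came at TCP z = 53.9 mm, with 54 mm expected. I then let go and retreated straight up.
- **Last look:** The scene camera showed the bottle upright inside the collar, the cap still in the other well, and the arm clear of both.

The planned overhead check of the bottle's centring gave no result, because the arm blocked that view. My estimates of the well's centre also disagreed by up to 5 mm (top camera against wrist camera). I used their mean, and the bottle went in without touching the collar.

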